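# Find the empty bin of the fastener chest by its rocking lid and push it open

## Robot

A 7-joint arm with a two-finger parallel gripper is mounted at the origin on the work surface. World frame = base frame: x ahead of the robot, y to its left, z up, the work surface at z = 0. Lengths are in mm, angles in rad, forces in N, time in s.
With the tool pointing down it reaches from about 350 to 900 mm from the base axis. Payload 8.1 kg.
Tool frame: the origin (TCP) lies between the finger pads; the fingertips stand 17 mm ahead of it and the grasp point (between the pads) lies 2 mm behind it; z points along the fingers, y is the direction in which the jaws open and shut (so a half turn about z gives the same grasp; the last joint's range is limited). The gripper opens to 85 mm and grips with 20 to 120 N. Pads are 22 mm wide; open, the fingers measure 114 mm over their backs; the gripper's body (76 mm by 85 mm) begins 54 mm behind the grasp point. The pads swing forward as they close: fully open they stand 13 mm farther back than shut.
Start: joints at [-1.424, 0.434, 0.025, 1.573, -0.012, 1.134, -0.075], TCP at [154.533, 605.607, 248.323] pointing down, gripper open.
Joint ranges: [-2.62, 2.62], [-0.44, 2.09], [-1.27, 1.32], [0.08, 2.57], [-1.32, 4.46], [0.12, 2], [-2.74, 2.74]. Speed limits (rad/s): [2.22, 2.22, 3.01, 3.01, 3.14, 3.14, 3.14].

## Interface

Orientations are given as a rotation vector (axis times angle).
In Python, from bench import robot, eyes gives the robot as it stands. The module is installed in compiled form; this text tells all that it offers.
- The arm moves only by the shell command python3 -m crank 'ROWS' [FORCE]. ROWS is JSON, a list of rows, each an object of numbers: "tx", "ty", "tz": the shift along the world's x, y, z in m; "rx", "ry", "rz": the turn, a rotation vector about the world's x, y, z in degrees; "fingers": the closure, from 0 (fully open) to 1 (shut). A call has 1 to 5 rows; each row shifts and turns the commanded pose from where the row before left it; what a row does not reach is not made up. A row lasts 1/12 s, in which the tool goes at most 41.7 mm and 7.16 degrees, less where a joint would pass 70% of its speed; a pose out of reach is approached as far as the arm can. A call with a gripper value outside its range is refused whole. The fingers move at their own pace and stop on an object; FORCE is the grip in N (left out, the last holds). Time passes only in rows, so rows that do not move let the fingers close. It gives the time, the measured TCP pose, the force and the opening at its end, in the units of the state.
- robot.read_state(): the state, without advancing time (a new reading comes with each control period).
- eyes.camera(name): name is "side" or "top"; returns a dict with "img" (420x560x3 uint8, blue, green, red), "fovy" (degrees; the focal length in pixels is half the picture's height over the tangent of half this angle, whatever the lens; pixels are square), "cx", "cy" (the principal point, pixels), "rvec" (rotation vector, rad) and "tvec" (3), from world to camera coordinates, as OpenCV has them. Camera axes: x right, y down, z forward; pixel columns grow to the right and rows downward; lengths in mm; the calibration is good to about 2 mm. A picture is of the moment at which its call begins. There is no depth.
- robot.hand_in(): hands the job in, once; it reports no verdict.
The state is a dict: "t": time; "q": joint angles; "dq": joint speeds; "tau": joint torques, N m; "ee_pos": TCP position; "orientation": TCP orientation; "contact_force": force on the tool from outside, world axes, zero at the start; "ft_torque": the same for the moment, N m; "width": finger opening in mm.
Only numpy, scipy, OpenCV 4.12 (cv2) and the standard library are available. Lean on these libraries where they do the work, as an engineer would, in place of code of your own. Each camera call takes 0.05 s, during which the arm holds its last target. There are 200 camera calls.

## Task

One of the chest's four identical lids covers an empty well and the others are packed full: press the black pads one after another, without forcing the packed lids, until one lid rocks, then push that lid up and right over until it leans back against its stop, and leave the other lids shut. It is all fingertip work: pick nothing up, and do not shift any of the things standing about on the chest and the bench.

Things in the scene. Friction and masses are not known exactly. Their poses are not given: they have to be found in the camera images.
- chest: red steel fastener chest, fixed, 220 mm (x) by 520 mm (y) by 120 mm tall, four lids flush in its flat top 108 mm apart along y, wells 100 mm deep below. Origin: centre of its underside; x axis from its front (robot side) to its back, y to the left along the row, z up. Three wells, other ones each time, are packed full: their lids give less than 0.05 rad when pressed
- lid_a (a joint): angle of the leftmost (+y end) lid (rad): 0 shut and flush; grows as the pad end sinks and the robot-side edge rises; 1.57 upright; 1.75 the stop, leaning past upright to the back. Over the empty well it turns under 3 to 5 N on the pad and stays where left (stiff hinge). Pressing the pad cannot bring it right over; the raised edge is then pushed over to the back with 2 to 8 N
- lid_a_pad (a point): centre of the black ribbed press pad (40 by 74 mm) on the top face of the leftmost (+y end) lid; moves with the lid. The aluminium lid is 127 mm (chest x) by 90 mm (chest y) by 6 mm; its pivot runs along the chest's y axis, 32 mm from this point towards the robot, 3 mm below the deck; the lid ends 23.5 mm behind this point
- lid_a_edge (a point): middle of the robot-side edge, on the top face, of the leftmost (+y end) lid, 71.5 mm from its pivot; moves with the lid. Pressing near it moves nothing
- lid_b (a joint): angle of the second lid from the left (rad): 0 shut and flush; grows as the pad end sinks and the robot-side edge rises; 1.57 upright; 1.75 the stop, leaning past upright to the back. Over the empty well it turns under 3 to 5 N on the pad and stays where left (stiff hinge). Pressing the pad cannot bring it right over; the raised edge is then pushed over to the back with 2 to 8 N
- lid_b_pad (a point): centre of the black ribbed press pad (40 by 74 mm) on the top face of the second lid from the left; moves with the lid. The aluminium lid is 127 mm (chest x) by 90 mm (chest y) by 6 mm; its pivot runs along the chest's y axis, 32 mm from this point towards the robot, 3 mm below the deck; the lid ends 23.5 mm behind this point
- lid_b_edge (a point): middle of the robot-side edge, on the top face, of the second lid from the left, 71.5 mm from its pivot; moves with the lid. Pressing near it moves nothing
- lid_c (a joint): angle of the third lid from the left (rad): 0 shut and flush; grows as the pad end sinks and the robot-side edge rises; 1.57 upright; 1.75 the stop, leaning past upright to the back. Over the empty well it turns under 3 to 5 N on the pad and stays where left (stiff hinge). Pressing the pad cannot bring it right over; the raised edge is then pushed over to the back with 2 to 8 N
- lid_c_pad (a point): centre of the black ribbed press pad (40 by 74 mm) on the top face of the third lid from the left; moves with the lid. The aluminium lid is 127 mm (chest x) by 90 mm (chest y) by 6 mm; its pivot runs along the chest's y axis, 32 mm from this point towards the robot, 3 mm below the deck; the lid ends 23.5 mm behind this point
- lid_c_edge (a point): middle of the robot-side edge, on the top face, of the third lid from the left, 71.5 mm from its pivot; moves with the lid. Pressing near it moves nothing
- lid_d (a joint): angle of the rightmost (-y end) lid (rad): 0 shut and flush; grows as the pad end sinks and the robot-side edge rises; 1.57 upright; 1.75 the stop, leaning past upright to the back. Over the empty well it turns under 3 to 5 N on the pad and stays where left (stiff hinge). Pressing the pad cannot bring it right over; the raised edge is then pushed over to the back with 2 to 8 N
- lid_d_pad (a point): centre of the black ribbed press pad (40 by 74 mm) on the top face of the rightmost (-y end) lid; moves with the lid. The aluminium lid is 127 mm (chest x) by 90 mm (chest y) by 6 mm; its pivot runs along the chest's y axis, 32 mm from this point towards the robot, 3 mm below the deck; the lid ends 23.5 mm behind this point
- lid_d_edge (a point): middle of the robot-side edge, on the top face, of the rightmost (-y end) lid, 71.5 mm from its pivot; moves with the lid. Pressing near it moves nothing
- socket: steel hex-drive socket standing on the left margin of the chest's deck, 26 mm diameter, 30 mm tall; origin at its underside. Leave it alone
- tape_roll: small yellow tape roll lying on the right margin of the chest's deck, 42 mm diameter, 19 mm tall; origin at its underside. Leave it alone
- brass_bush: brass bush standing on the rear rim of the chest's deck, 28 mm diameter, 16 mm tall; origin at its underside. Leave it alone
- spray_can: spray can with a blue label standing on the bench to the left of the chest, 60 mm diameter, 170 mm tall; origin at its underside. Leave it alone
- screwdriver: screwdriver lying on the bench to the left of the chest; leave it alone
- wrench: steel wrench lying on the bench to the right of the chest; leave it alone
- parts_cup: green cup standing on the bench to the right of the chest, 80 mm diameter, 80 mm tall; origin at its underside. Leave it alone

How it is judged (in metres and radians):
On the way, in this order (a step that is already met when the one before it is completed fails the run):
1. one lid rocks under the press (tilts past 0.25 rad, not yet past 1.5 rad) ((value of joint lid_a between 0.25 and 1.5 rad or value of joint lid_b between 0.25 and 1.5 rad or value of joint lid_c between 0.25 and 1.5 rad or value of joint lid_d between 0.25 and 1.5 rad)), for 0.1 s.
2. that lid is pushed over to its stop (past 1.6 rad) (value of joint any of lid_a, lid_b, lid_c, lid_d above 1.6 rad), for 0.2 s.
At the end, for the whole second after the job is handed in: one lid stands open past 1.6 rad (its stop is at 1.75) and at rest, the other three are shut (under 0.1 rad), and every loose thing on the chest and bench is within 20 mm of where it stood (((value of joint lid_a above 1.6 rad and value of joint each of lid_b, lid_c, lid_d below 0.1 rad) or (value of joint lid_b above 1.6 rad and value of joint each of lid_a, lid_c, lid_d below 0.1 rad) or (value of joint lid_c above 1.6 rad and value of joint each of lid_a, lid_b, lid_d below 0.1 rad) or (value of joint lid_d above 1.6 rad and value of joint each of lid_a, lid_b, lid_c below 0.1 rad)) and velocity of joint lid_a between -0.1 and 0.1 rad/s and velocity of joint lid_b between -0.1 and 0.1 rad/s and velocity of joint lid_c between -0.1 and 0.1 rad/s and velocity of joint lid_d between -0.1 and 0.1 rad/s and distance of each of socket, tape_roll, brass_bush, spray_can, screwdriver, wrench, parts_cup from where it was at the start of the episode below 0.02 m); the robot touches nothing.
It fails at once if the chest or a lid is forced (the fingers press on it with more than 120 N) (contact force between the fingers and chest above 120 N).
It fails at once if a thing standing on the chest or bench is shifted, lifted or carried (more than 20 mm) (distance of any of socket, tape_roll, brass_bush, spray_can, screwdriver, wrench, parts_cup from where it was at the start of the episode above 0.02 m).
It also fails if it takes over 58 s, if anything falls off the work surface, if the arm or the gripper's body presses on something with over 40 N, if the wrist force passes 120 N, or if a joint passes its speed limit or range.

## Working session

There is one attempt and no reset: what is moved stays moved. The work goes in short steps, Python scripts to look and compute and a shell command to move; the robot and the scene stay as the last step left them, time stands still between calls to the robot, and variables do not carry over. Pictures are saved under pics/ and viewed, about 8 in all and at most 12, crops included, and the job is handed in when it is done.

```bash
mkdir -p pics
cat > h.py <<'E'
import numpy as np, cv2
from bench import robot, eyes
def shot(n,fn=None):
    c=eyes.camera(n)
    if fn: cv2.imwrite('pics/'+fn,c['img'])
    return c
def K(c):
    h=c['img'].shape[0]; f=h/2/np.tan(np.radians(c['fovy'])/2)
    return np.array([[f,0,c['cx']],[0,f,c['cy']],[0,0,1.]])
def ray(c,uv,z):
    R=cv2.Rodrigues(np.array(c['rvec'],float))[0]; t=np.array(c['tvec'],float).ravel()
    o=-R.T@t; d=R.T@np.linalg.inv(K(c))@np.array([uv[0],uv[1],1.])
    return o+d*(z-o[2])/d[2]
def proj(c,p):
    return cv2.projectPoints(np.array([p],float),np.array(c['rvec'],float),np.array(c['tvec'],float),K(c),None)[0].ravel()
E
python3 - <<'E'
from h import *
for n in('top','side'):
    c=shot(n,n+'0.png'); R=cv2.Rodrigues(np.array(c['rvec'],float))[0]; print(n,c['fovy'],c['cx'],c['cy'],-R.T@np.array(c['tvec']).ravel())
s=robot.read_state(); print(s)
E
```

```text
top 53.10931535853659 286.1848046754757 209.00001469758948 [ 3.76805203e+02 -9.63101843e-01  1.37868792e+03]
side 46.490153128922195 275.66563334476706 206.82399563624404 [  353.00831397 -1081.93125378   752.20889102]
{'t': 0.1, 'q': array([-1.42361134,  0.43514987,  0.02497985,  1.57400116, -0.01157544,
        1.13398708, -0.07509186]), 'dq': array([ 0.00132314, -0.00152794, -0.00083845, -0.00194831,  0.00188447,
        0.00115728,  0.00039996]), 'tau': array([ 2.09484977e-03, -6.71747875e+01,  1.02742352e+00, -3.16903889e+01,
        1.56889460e-02,  7.21269273e-03, -3.83566544e-05]), 'ee_pos': array([154.45227894, 605.17965803, 247.60855149]), 'orientation': array([-3.91427293e-01, -3.11708914e+00,  2.20043956e-03]), 'contact_force': array([-0.88326823, -0.12762786,  0.82421053]), 'ft_torque': array([-0.03456002, -0.00523143, -0.08823575]), 'width': 85.65055035471211}
```

View pics/top0.png

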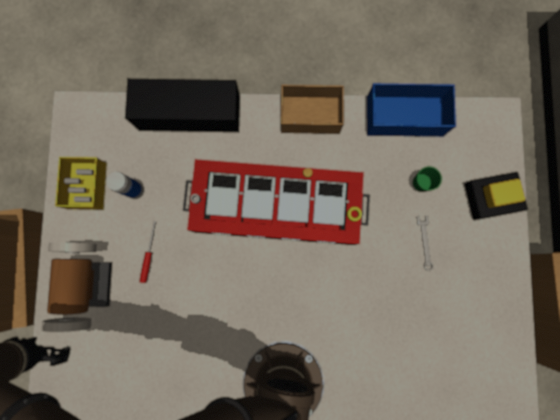

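View pics/side0.png

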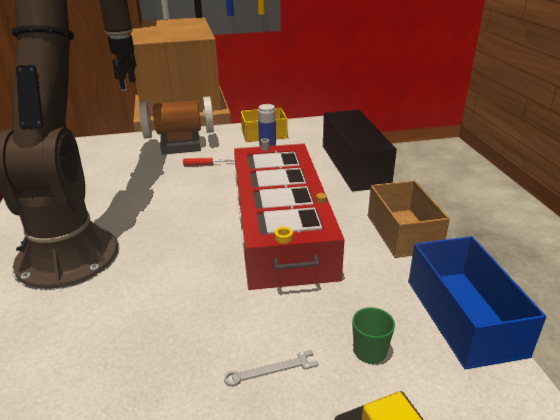

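The top view shows the chest at (190–363, 160–243). Black pads are near (225,182), (260,184), (295,187) and (331,190), the brass bush at (308,173), the tape roll at (354,214) and the socket at (195,198).

Run:
```python
from h import *
c=shot('top'); im=c['img']; hsv=cv2.cvtColor(im,cv2.COLOR_BGR2HSV)
roi=np.zeros(im.shape[:2],np.uint8); roi[163:240,203:350]=1
pale=((hsv[...,1]<70)&(hsv[...,2]>110)&(roi>0)).astype(np.uint8)
dark=((hsv[...,2]<60)&(roi>0)).astype(np.uint8)
for nm,m,a in(('pale',pale,200),('dark',dark,80)):
    n,l,st,ce=cv2.connectedComponentsWithStats(m)
    for i in range(1,n):
        if st[i,4]>a:
            r=cv2.minAreaRect(np.argwhere(l==i)[:,::-1].astype(np.float32)); print(nm,st[i],ce[i].round(1),ray(c,ce[i],120)[:2].round(1),[np.round(x,1) for x in r])
red=(((hsv[...,0]<8)|(hsv[...,0]>172))&(hsv[...,1]>150)&(hsv[...,2]>120)).astype(np.uint8)
n,l,st,ce=cv2.connectedComponentsWithStats(red); i=1+st[1:,4].argmax()
r=cv2.minAreaRect(np.argwhere(l==i)[:,::-1].astype(np.float32)); print(r,[ray(c,p,120)[:2].round(1) for p in cv2.boxPoints(r)])
for nm,uv,z in(('bush',(308,172.5),136),('tape',(354.5,214),139),('socket',(195,198),150),('can',(122,183),170)): print(nm,ray(c,uv,z)[:2].round(0))
cv2.imwrite('pics/z.png',cv2.resize(im[150:250,180:375],None,fx=4,fy=4,interpolation=cv2.INTER_CUBIC))
```

```text
pale [259 163  91   8 372] [317.3 165.1] [670.6 -97. ] [array([304. , 166.5]), array([ 7., 90.]), np.float64(90.0)]
pale [ 206  173  142   52 3855] [275.7 203.1] [551.3  28.3] [array([277.1, 198.4]), array([140. ,  42.3]), np.float64(4.6)]
pale [203 233  75   7 314] [231. 237.] [447.2 160.5] [array([240., 236.]), array([74.,  6.]), np.float64(0.0)]
dark [213 175  23  12 225] [223.9 180.9] [617.2 187. ] [array([224. , 180.9]), array([21.7, 10.4]), np.float64(4.4)]
dark [249 178  22  12 228] [259.3 183.8] [610.   79.4] [array([259.4, 183.9]), array([21.5, 10.5]), np.float64(5.2)]
dark [284 181  22  12 228] [294.7 186.5] [603.  -28.5] [array([294.7, 186.5]), array([21.5, 10.4]), np.float64(4.4)]
dark [319 184  23  12 229] [330.3 189.4] [ 595.8 -136.7] [array([330.2, 189.4]), array([21.8, 10.4]), np.float64(4.8)]
((275.9294128417969, 201.074951171875), (171.2826385498047, 70.2879409790039), 4.610649585723877) [array([468.6, 290.8]), array([683.6, 282.7]), array([ 648.2, -239.9]), array([ 434.4, -221. ])]
bush [644. -68.]
tape [ 519. -207.]
socket [559. 266.]
can [597. 477.]
```

View pics/z.png

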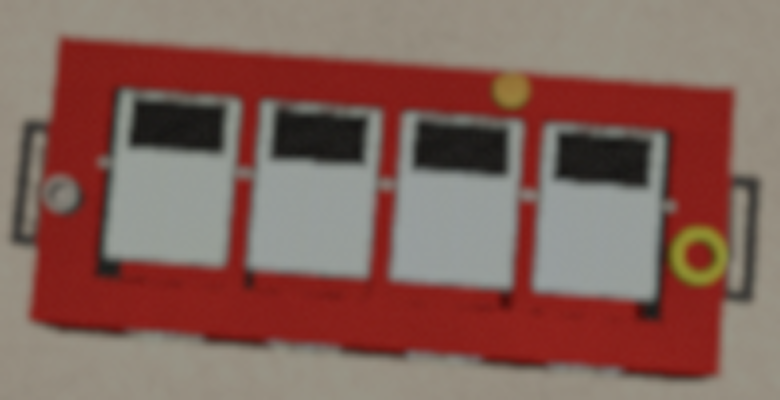

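Pads at about x 617/610/603/596 mm and y 187/79/−28/−137 mm, with the chest yawed −3.8°. First I'll go above pad a with the fingers shut.

```bash
python3 -m crank '[{"tx":0.0292,"ty":-0.0261,"rz":5.3,"fingers":1},{"tx":0.0292,"ty":-0.0261,"rz":5.3,"fingers":1},{"tx":0.0292,"ty":-0.0261,"fingers":1},{"tx":0.0292,"ty":-0.0261,"fingers":1}]' 40
python3 -m crank '[{"tx":0.0292,"ty":-0.0261,"fingers":1},{"tx":0.0292,"ty":-0.0261,"fingers":1},{"tx":0.0292,"ty":-0.0261,"fingers":1},{"tx":0.0292,"ty":-0.0261,"fingers":1}]'
python3 -m crank '[{"tx":0.0292,"ty":-0.0261,"fingers":1},{"tx":0.0292,"ty":-0.0261,"fingers":1},{"tx":0.0292,"ty":-0.0261,"fingers":1},{"tx":0.0292,"ty":-0.0261,"fingers":1}]'
python3 -m crank '[{"tx":0.0292,"ty":-0.0261,"fingers":1},{"tx":0.0292,"ty":-0.0261,"fingers":1},{"tx":0.0292,"ty":-0.0261,"fingers":1},{"tx":0.0292,"ty":-0.0261,"fingers":1},{"fingers":1}]'
```

```text
invalid input at $[0]: expected keys tx, ty, tz, rx, ry, rz, fingers
invalid input at $[0]: expected keys tx, ty, tz, rx, ry, rz, fingers
invalid input at $[0]: expected keys tx, ty, tz, rx, ry, rz, fingers
invalid input at $[0]: expected keys tx, ty, tz, rx, ry, rz, fingers
```

All keys are needed.

```bash
python3 -m crank '[{"tx":0.0292,"ty":-0.0261,"tz":0,"rx":0,"ry":0,"rz":5.3,"fingers":1},{"tx":0.0292,"ty":-0.0261,"tz":0,"rx":0,"ry":0,"rz":5.3,"fingers":1},{"tx":0.0292,"ty":-0.0261,"tz":0,"rx":0,"ry":0,"rz":0,"fingers":1},{"tx":0.0292,"ty":-0.0261,"tz":0,"rx":0,"ry":0,"rz":0,"fingers":1}]' 40
python3 -m crank '[{"tx":0.0292,"ty":-0.0261,"tz":0,"rx":0,"ry":0,"rz":0,"fingers":1},{"tx":0.0292,"ty":-0.0261,"tz":0,"rx":0,"ry":0,"rz":0,"fingers":1},{"tx":0.0292,"ty":-0.0261,"tz":0,"rx":0,"ry":0,"rz":0,"fingers":1},{"tx":0.0292,"ty":-0.0261,"tz":0,"rx":0,"ry":0,"rz":0,"fingers":1}]'
```

```text
t: 0.48
ee_pos: [272.2, 499.8, 248.0]
orientation: [-0.1, -3.14, 0.001]
contact_force: [0.2, 0.4, 0.7]
width: 38.5
t: 0.82
ee_pos: [389.2, 395.2, 248.3]
orientation: [-0.102, -3.14, 0.0]
contact_force: [0.6, 0.7, 0.6]
width: -0.0
```

```bash
python3 -m crank '[{"tx":0.0291,"ty":-0.026,"tz":0,"rx":0,"ry":0,"rz":0,"fingers":1},{"tx":0.0291,"ty":-0.026,"tz":0,"rx":0,"ry":0,"rz":0,"fingers":1},{"tx":0.0291,"ty":-0.026,"tz":0,"rx":0,"ry":0,"rz":0,"fingers":1},{"tx":0.0291,"ty":-0.026,"tz":0,"rx":0,"ry":0,"rz":0,"fingers":1}]' 40
python3 -m crank '[{"tx":0.0291,"ty":-0.026,"tz":0,"rx":0,"ry":0,"rz":0,"fingers":1},{"tx":0.0291,"ty":-0.026,"tz":0,"rx":0,"ry":0,"rz":0,"fingers":1},{"tx":0.0291,"ty":-0.026,"tz":-0.03,"rx":0,"ry":0,"rz":0,"fingers":1},{"tx":0.0291,"ty":-0.026,"tz":-0.03,"rx":0,"ry":0,"rz":0,"fingers":1}]'
python3 -m crank '[{"tx":0,"ty":0,"tz":-0.03,"rx":0,"ry":0,"rz":0,"fingers":1},{"tx":0,"ty":0,"tz":-0.01,"rx":0,"ry":0,"rz":0,"fingers":1},{"tx":0,"ty":0,"tz":0,"rx":0,"ry":0,"rz":0,"fingers":1},{"tx":0,"ty":0,"tz":0,"rx":0,"ry":0,"rz":0,"fingers":1}]'
python3 - <<'E'
from h import *
a=shot('top')['img'][150:250,180:375]; b=shot('side')['img'][100:290,210:360]
cv2.imwrite('pics/p1.png',np.hstack([cv2.resize(a,(500,256)),cv2.resize(b,(300,256))]))
E
```

```text
t: 1.15
ee_pos: [505.6, 291.2, 248.2]
orientation: [-0.102, -3.14, 0.0]
contact_force: [0.8, 0.8, 0.6]
width: -0.2
t: 1.48
ee_pos: [614.3, 195.4, 198.2]
orientation: [0.103, 3.137, 0.002]
contact_force: [-0.1, -0.1, -1.0]
width: 0.3
t: 1.82
ee_pos: [611.4, 198.0, 157.8]
orientation: [-0.099, -3.139, -0.001]
contact_force: [0.7, 0.1, 0.7]
width: 0.0
```

View pics/p1.png

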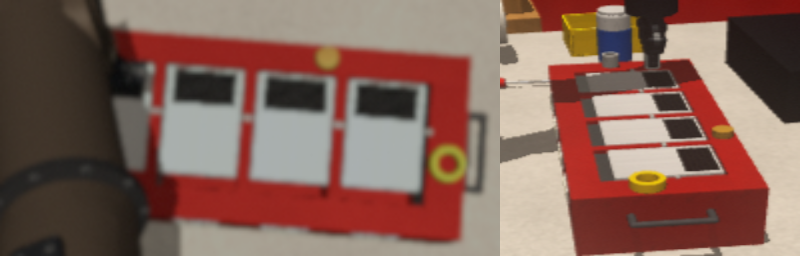

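The finger is above pad a, about 10 mm short of its centre. I'll correct that and press gently.

```bash
python3 -m crank '[{"tx":0.011,"ty":-0.011,"tz":0,"rx":0,"ry":0,"rz":0,"fingers":1},{"tx":0,"ty":0,"tz":-0.012,"rx":0,"ry":0,"rz":0,"fingers":1},{"tx":0,"ty":0,"tz":-0.003,"rx":0,"ry":0,"rz":0,"fingers":1},{"tx":0,"ty":0,"tz":0,"rx":0,"ry":0,"rz":0,"fingers":1}]'
python3 -m crank '[{"tx":0,"ty":0,"tz":-0.003,"rx":0,"ry":0,"rz":0,"fingers":1},{"tx":0,"ty":0,"tz":0,"rx":0,"ry":0,"rz":0,"fingers":1}]'
python3 -m crank '[{"tx":0,"ty":0,"tz":-0.003,"rx":0,"ry":0,"rz":0,"fingers":1},{"tx":0,"ty":0,"tz":0,"rx":0,"ry":0,"rz":0,"fingers":1}]'
```

```text
t: 2.25
ee_pos: [622.2, 185.5, 141.4]
orientation: [-0.102, -3.138, 0.001]
contact_force: [-1.0, 0.3, -0.4]
width: 0.0
t: 2.42
ee_pos: [622.5, 186.2, 139.0]
orientation: [-0.101, -3.139, -0.0]
contact_force: [-0.1, -0.1, -0.4]
width: 0.4
t: 2.58
ee_pos: [623.1, 186.2, 136.9]
orientation: [0.101, 3.139, 0.001]
contact_force: [0.6, 0.7, 0.3]
width: -0.0
```

```bash
python3 -m crank '[{"tx":0,"ty":0,"tz":-0.002,"rx":0,"ry":0,"rz":0,"fingers":1},{"tx":0,"ty":0,"tz":0,"rx":0,"ry":0,"rz":0,"fingers":1}]'
python3 -m crank '[{"tx":0,"ty":0,"tz":-0.002,"rx":0,"ry":0,"rz":0,"fingers":1},{"tx":0,"ty":0,"tz":0,"rx":0,"ry":0,"rz":0,"fingers":1}]'
```

```text
t: 2.75
ee_pos: [623.2, 186.2, 136.8]
orientation: [0.102, 3.139, 0.002]
contact_force: [-6.7, -1.9, 19.5]
width: 0.0
t: 2.92
ee_pos: [623.3, 186.2, 136.6]
orientation: [0.102, 3.138, 0.003]
contact_force: [-13.6, -3.6, 35.2]
width: 0.0
```

Lid a is packed: 35 N with no travel. Next is b.

```bash
python3 -m crank '[{"tx":0,"ty":0,"tz":0.03,"rx":0,"ry":0,"rz":0,"fingers":1},{"tx":-0.002,"ty":-0.036,"tz":0,"rx":0,"ry":0,"rz":0,"fingers":1},{"tx":-0.003,"ty":-0.036,"tz":0,"rx":0,"ry":0,"rz":0,"fingers":1},{"tx":-0.002,"ty":-0.036,"tz":0,"rx":0,"ry":0,"rz":0,"fingers":1},{"tx":0,"ty":0,"tz":0,"rx":0,"ry":0,"rz":0,"fingers":1}]'
python3 -m crank '[{"tx":0,"ty":0,"tz":-0.022,"rx":0,"ry":0,"rz":0,"fingers":1},{"tx":0,"ty":0,"tz":-0.004,"rx":0,"ry":0,"rz":0,"fingers":1},{"tx":0,"ty":0,"tz":0,"rx":0,"ry":0,"rz":0,"fingers":1}]'
python3 -m crank '[{"tx":0,"ty":0,"tz":-0.003,"rx":0,"ry":0,"rz":0,"fingers":1},{"tx":0,"ty":0,"tz":0,"rx":0,"ry":0,"rz":0,"fingers":1}]'
```

```text
t: 3.33
ee_pos: [615.9, 67.8, 163.0]
orientation: [0.117, 3.139, -0.008]
contact_force: [0.7, -2.1, 0.8]
width: -0.2
t: 3.58
ee_pos: [616.2, 77.0, 136.9]
orientation: [0.103, 3.14, -0.001]
contact_force: [-0.2, -1.7, 3.3]
width: -0.3
t: 3.75
ee_pos: [616.3, 77.1, 136.6]
orientation: [0.103, 3.139, -0.001]
contact_force: [-10.8, -5.0, 31.4]
width: 0.3
```

B is packed too. Next is c, keeping clear of the bush.

```bash
python3 -m crank '[{"tx":0,"ty":0,"tz":0.03,"rx":0,"ry":0,"rz":0,"fingers":1},{"tx":-0.003,"ty":-0.036,"tz":0,"rx":0,"ry":0,"rz":0,"fingers":1},{"tx":-0.003,"ty":-0.035,"tz":0,"rx":0,"ry":0,"rz":0,"fingers":1},{"tx":-0.003,"ty":-0.035,"tz":0,"rx":0,"ry":0,"rz":0,"fingers":1},{"tx":0,"ty":0,"tz":0,"rx":0,"ry":0,"rz":0,"fingers":1}]'
python3 -m crank '[{"tx":0,"ty":0,"tz":-0.022,"rx":0,"ry":0,"rz":0,"fingers":1},{"tx":0,"ty":0,"tz":-0.004,"rx":0,"ry":0,"rz":0,"fingers":1},{"tx":0,"ty":0,"tz":0,"rx":0,"ry":0,"rz":0,"fingers":1}]'
python3 -m crank '[{"tx":0,"ty":0,"tz":-0.003,"rx":0,"ry":0,"rz":0,"fingers":1},{"tx":0,"ty":0,"tz":0,"rx":0,"ry":0,"rz":0,"fingers":1}]'
```

```text
t: 4.17
ee_pos: [605.9, -37.1, 163.9]
orientation: [-0.116, -3.139, 0.008]
contact_force: [-0.1, -2.0, 0.4]
width: 0.2
t: 4.42
ee_pos: [606.1, -27.6, 136.2]
orientation: [-0.101, -3.137, 0.0]
contact_force: [0.3, -0.1, 0.3]
width: 0.3
t: 4.58
ee_pos: [607.0, -27.3, 134.6]
orientation: [-0.1, -3.14, -0.001]
contact_force: [-0.4, 0.2, -0.1]
width: -0.2
```

```bash
python3 -m crank '[{"tx":0,"ty":0,"tz":-0.002,"rx":0,"ry":0,"rz":0,"fingers":1},{"tx":0,"ty":0,"tz":0,"rx":0,"ry":0,"rz":0,"fingers":1}]'
python3 -m crank '[{"tx":0,"ty":0,"tz":-0.002,"rx":0,"ry":0,"rz":0,"fingers":1},{"tx":0,"ty":0,"tz":0,"rx":0,"ry":0,"rz":0,"fingers":1}]'
```

```text
t: 4.75
ee_pos: [607.2, -27.4, 132.8]
orientation: [0.101, 3.14, 0.001]
contact_force: [0.1, 0.0, 1.9]
width: 0.2
t: 4.92
ee_pos: [607.2, -27.6, 130.6]
orientation: [0.101, 3.14, 0.001]
contact_force: [-0.9, 1.2, 2.9]
width: 0.1
```

C rocks under about 3 N, so it is the empty one. I'll keep pressing into the well.

```bash
python3 -m crank '[{"tx":0,"ty":0,"tz":-0.004,"rx":0,"ry":0,"rz":0,"fingers":1},{"tx":0,"ty":0,"tz":-0.004,"rx":0,"ry":0,"rz":0,"fingers":1},{"tx":0,"ty":0,"tz":0,"rx":0,"ry":0,"rz":0,"fingers":1}]'
python3 -m crank '[{"tx":0,"ty":0,"tz":-0.004,"rx":0,"ry":0,"rz":0,"fingers":1},{"tx":0,"ty":0,"tz":-0.004,"rx":0,"ry":0,"rz":0,"fingers":1},{"tx":0,"ty":0,"tz":0,"rx":0,"ry":0,"rz":0,"fingers":1}]'
python3 -m crank '[{"tx":0,"ty":0,"tz":-0.004,"rx":0,"ry":0,"rz":0,"fingers":1},{"tx":0,"ty":0,"tz":-0.004,"rx":0,"ry":0,"rz":0,"fingers":1},{"tx":0,"ty":0,"tz":0,"rx":0,"ry":0,"rz":0,"fingers":1}]'
python3 - <<'E'
from h import *
b=shot('side')['img'][100:290,210:360]
cv2.imwrite('pics/p2.png',cv2.resize(b,None,fx=3,fy=3))
E
```

```text
t: 5.17
ee_pos: [606.9, -28.2, 121.9]
orientation: [-0.102, -3.14, 0.0]
contact_force: [0.2, 0.8, 1.0]
width: -0.0
t: 5.42
ee_pos: [606.9, -28.5, 113.7]
orientation: [-0.102, -3.14, 0.001]
contact_force: [-0.1, 0.1, 0.5]
width: 0.3
t: 5.67
ee_pos: [606.7, -28.3, 105.6]
orientation: [-0.102, -3.139, 0.0]
contact_force: [1.3, -0.3, 0.0]
width: 0.2
```

View pics/p2.png

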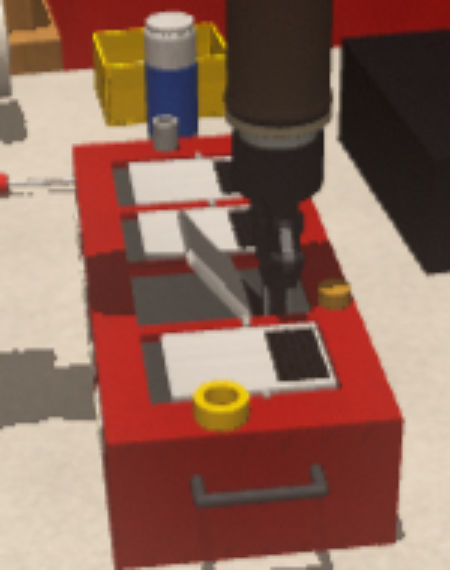

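Lid c stands raised at roughly 50°, with its edge near crop pixel (183,212). I'll lift out, go over to the robot side and push it back.

```bash
python3 -m crank '[{"tx":0,"ty":0,"tz":0.04,"rx":0,"ry":0,"rz":0,"fingers":1},{"tx":0,"ty":0,"tz":0.04,"rx":0,"ry":0,"rz":0,"fingers":1},{"tx":0,"ty":0,"tz":0.04,"rx":0,"ry":0,"rz":0,"fingers":1},{"tx":0,"ty":0,"tz":0,"rx":0,"ry":0,"rz":0,"fingers":1}]'
python3 -m crank '[{"tx":-0.04,"ty":0.0026,"tz":0.005,"rx":0,"ry":0,"rz":0,"fingers":1},{"tx":-0.04,"ty":0.0026,"tz":0,"rx":0,"ry":0,"rz":0,"fingers":1},{"tx":-0.04,"ty":0.0026,"tz":0,"rx":0,"ry":0,"rz":0,"fingers":1},{"tx":-0.01,"ty":0,"tz":0,"rx":0,"ry":0,"rz":0,"fingers":1},{"tx":0,"ty":0,"tz":0,"rx":0,"ry":0,"rz":0,"fingers":1}]'
```

```text
t: 6.05
ee_pos: [610.4, -28.6, 234.3]
orientation: [0.102, 3.129, 0.001]
contact_force: [1.6, -0.1, 1.2]
width: -0.2
t: 6.47
ee_pos: [473.6, -20.4, 231.5]
orientation: [-0.101, -3.138, -0.001]
contact_force: [0.5, 0.6, 0.3]
width: -0.1
```

```bash
python3 -m crank '[{"tx":0,"ty":0,"tz":-0.03,"rx":0,"ry":0,"rz":0,"fingers":1},{"tx":0,"ty":0,"tz":-0.03,"rx":0,"ry":0,"rz":0,"fingers":1},{"tx":0,"ty":0,"tz":0,"rx":0,"ry":0,"rz":0,"fingers":1},{"tx":0,"ty":0,"tz":0,"rx":0,"ry":0,"rz":0,"fingers":1}]'
python3 -m crank '[{"tx":0.014,"ty":-0.001,"tz":0,"rx":0,"ry":0,"rz":0,"fingers":1},{"tx":0.014,"ty":-0.001,"tz":0,"rx":0,"ry":0,"rz":0,"fingers":1},{"tx":0.01,"ty":-0.001,"tz":0,"rx":0,"ry":0,"rz":0,"fingers":1},{"tx":0,"ty":0,"tz":0,"rx":0,"ry":0,"rz":0,"fingers":1}]'
python3 - <<'E'
from h import *
b=shot('side')['img'][100:290,210:360]
cv2.imwrite('pics/p3.png',cv2.resize(b,None,fx=3,fy=3))
E
```

```text
t: 6.8
ee_pos: [476.8, -20.6, 170.8]
orientation: [-0.102, -3.137, 0.001]
contact_force: [-0.1, 0.1, 0.2]
width: -0.1
t: 7.13
ee_pos: [517.8, -23.6, 172.9]
orientation: [0.102, 3.137, -0.0]
contact_force: [0.4, 0.0, -0.0]
width: -0.2
```

View pics/p3.png

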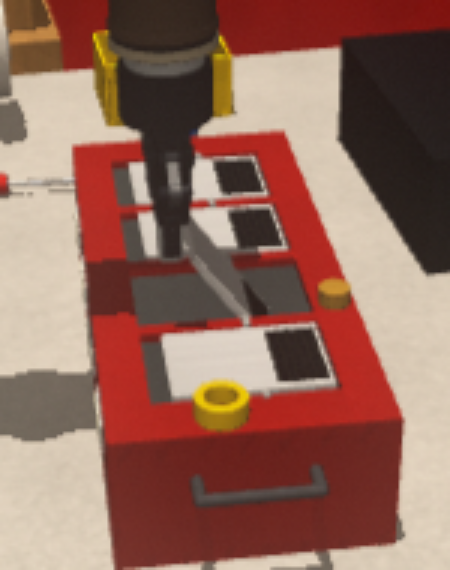

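The finger is in front of the raised lid, with its tip below the edge at crop (172,255). Now I'll push towards the back.

```bash
python3 -m crank '[{"tx":0.008,"ty":-0.0005,"tz":0,"rx":0,"ry":0,"rz":0,"fingers":1},{"tx":0.008,"ty":-0.0005,"tz":0,"rx":0,"ry":0,"rz":0,"fingers":1},{"tx":0,"ty":0,"tz":0,"rx":0,"ry":0,"rz":0,"fingers":1}]'
python3 -m crank '[{"tx":0.008,"ty":-0.0005,"tz":0,"rx":0,"ry":0,"rz":0,"fingers":1},{"tx":0.006,"ty":-0.0005,"tz":0,"rx":0,"ry":0,"rz":0,"fingers":1},{"tx":0,"ty":0,"tz":0,"rx":0,"ry":0,"rz":0,"fingers":1}]'
python3 -m crank '[{"tx":0.004,"ty":-0.0005,"tz":0,"rx":0,"ry":0,"rz":0,"fingers":1},{"tx":0.004,"ty":0,"tz":0,"rx":0,"ry":0,"rz":0,"fingers":1},{"tx":0,"ty":0,"tz":0,"rx":0,"ry":0,"rz":0,"fingers":1}]'
```

```text
t: 7.43
ee_pos: [532.3, -24.5, 171.9]
orientation: [0.102, 3.139, 0.0]
contact_force: [0.4, -0.2, 0.0]
width: -0.3
t: 7.68
ee_pos: [546.5, -25.5, 171.6]
orientation: [0.102, 3.139, -0.0]
contact_force: [-0.1, -0.6, -0.9]
width: -0.1
t: 7.93
ee_pos: [553.8, -26.0, 171.5]
orientation: [0.102, 3.139, -0.0]
contact_force: [0.3, -0.3, -0.3]
width: 0.3
```

```bash
python3 -m crank '[{"tx":0.004,"ty":0,"tz":0,"rx":0,"ry":0,"rz":0,"fingers":1},{"tx":0.004,"ty":-0.0005,"tz":0,"rx":0,"ry":0,"rz":0,"fingers":1},{"tx":0,"ty":0,"tz":0,"rx":0,"ry":0,"rz":0,"fingers":1}]'
python3 -m crank '[{"tx":0.003,"ty":0,"tz":0,"rx":0,"ry":0,"rz":0,"fingers":1},{"tx":0,"ty":0,"tz":0,"rx":0,"ry":0,"rz":0,"fingers":1}]'
python3 - <<'E'
from h import *
b=shot('side')['img'][100:290,210:360]
cv2.imwrite('pics/p4.png',cv2.resize(b,None,fx=3,fy=3))
E
```

```text
t: 8.18
ee_pos: [561.7, -26.4, 171.6]
orientation: [0.102, 3.14, 0.0]
contact_force: [0.7, 0.1, 0.3]
width: -0.1
t: 8.35
ee_pos: [564.3, -26.5, 171.5]
orientation: [0.102, 3.14, -0.0]
contact_force: [-0.2, 0.6, -0.1]
width: -0.0
```

View pics/p4.png

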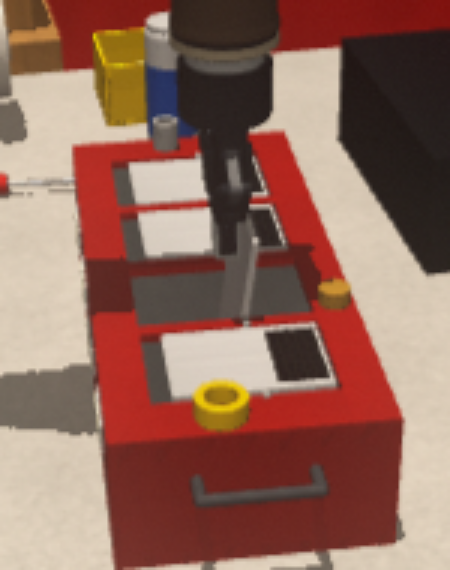

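Lid c is now about upright, with its edge at crop (252,238) above the pivot at (243,320). I'll keep pushing until it meets the stop.

```bash
python3 -m crank '[{"tx":0.003,"ty":0,"tz":0,"rx":0,"ry":0,"rz":0,"fingers":1},{"tx":0,"ty":0,"tz":0,"rx":0,"ry":0,"rz":0,"fingers":1}]'
python3 -m crank '[{"tx":0.003,"ty":0,"tz":0,"rx":0,"ry":0,"rz":0,"fingers":1},{"tx":0,"ty":0,"tz":0,"rx":0,"ry":0,"rz":0,"fingers":1}]'
```

```text
t: 8.57
ee_pos: [566.5, -26.6, 171.3]
orientation: [-0.102, -3.138, 0.0]
contact_force: [-3.7, -0.9, 1.3]
width: -0.0
t: 8.73
ee_pos: [566.9, -26.6, 171.1]
orientation: [-0.102, -3.133, 0.0]
contact_force: [-14.6, -0.6, 10.1]
width: -0.2
```

It's at the stop: the force is rising and the finger no longer advances. I'll hold briefly, then withdraw and check.

```bash
python3 -m crank '[{"tx":0,"ty":0,"tz":0,"rx":0,"ry":0,"rz":0,"fingers":1},{"tx":0,"ty":0,"tz":0,"rx":0,"ry":0,"rz":0,"fingers":1},{"tx":0,"ty":0,"tz":0,"rx":0,"ry":0,"rz":0,"fingers":1}]'
python3 -m crank '[{"tx":-0.01,"ty":0,"tz":0,"rx":0,"ry":0,"rz":0,"fingers":1},{"tx":-0.03,"ty":0.002,"tz":0,"rx":0,"ry":0,"rz":0,"fingers":1},{"tx":-0.04,"ty":0.002,"tz":0.01,"rx":0,"ry":0,"rz":0,"fingers":1},{"tx":-0.04,"ty":0,"tz":0.03,"rx":0,"ry":0,"rz":0,"fingers":1},{"tx":-0.03,"ty":0,"tz":0.03,"rx":0,"ry":0,"rz":0,"fingers":1}]'
python3 -m crank '[{"tx":0,"ty":0,"tz":0,"rx":0,"ry":0,"rz":0,"fingers":1},{"tx":0,"ty":0,"tz":0,"rx":0,"ry":0,"rz":0,"fingers":1},{"tx":0,"ty":0,"tz":0,"rx":0,"ry":0,"rz":0,"fingers":1}]'
python3 - <<'E'
from h import *
b=shot('side')['img']; a=shot('top')['img']
cv2.imwrite('pics/p5.png',np.hstack([cv2.resize(b[100:290,210:360],None,fx=3,fy=3)[:400],cv2.resize(a[150:250,200:287+0],(348,400))]))
E
```

```text
t: 8.98
ee_pos: [566.9, -26.6, 171.1]
orientation: [-0.102, -3.134, -0.0]
contact_force: [-13.3, 0.4, 9.8]
width: -0.5
t: 9.4
ee_pos: [424.2, -22.4, 235.2]
orientation: [-0.101, -3.137, 0.001]
contact_force: [0.4, 1.4, 1.8]
width: -0.1
t: 9.65
ee_pos: [428.1, -22.2, 236.4]
orientation: [0.101, 3.137, 0.001]
contact_force: [-0.5, -0.2, 0.9]
width: -0.2
```

View pics/p5.png

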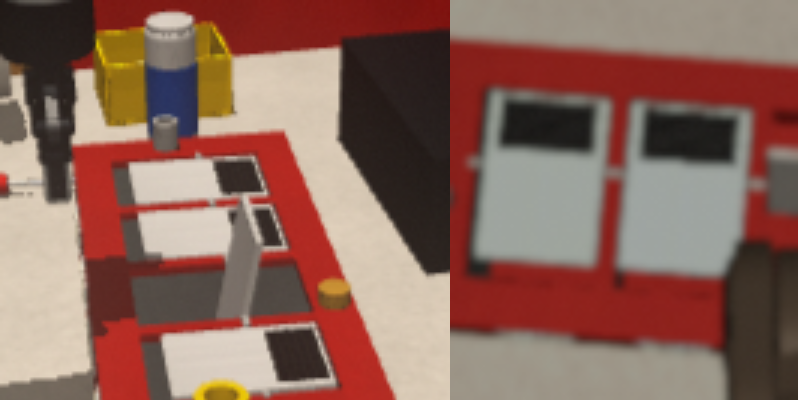

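Lid c stands leaning back with its near edge corner at crop (261,240). The others are flush and the bush is where it was. I'll check the angle by projecting the corner at several angles.

Run:
```python
from h import *
c=shot('side'); cx=np.array([.9978,-.0658,0]); cy=np.array([.0658,.9978,0]); P=np.array([603,-28.5,117])-32*cx
print('near corner seen',210+261/3,100+240/3,' far corner seen',210+240/3,100+195/3)
for th in(1.4,1.5,1.6,1.7,1.75):
    e=-71.5*np.cos(th)*cx+np.array([0,0,71.5*np.sin(th)])
    print(th,proj(c,P+e-45*cy).round(1),proj(c,P+e+45*cy).round(1))
print('pivot ends',proj(c,P-45*cy).round(1))
```

```text
near corner seen 297.0 180.0  far corner seen 290.0 165.0
1.4 [285.2 181.1] [280.4 164.4]
1.5 [288.1 180.6] [283.1 163.9]
1.6 [291.  180.3] [285.9 163.6]
1.7 [294.  180.3] [288.7 163.6]
1.75 [295.4 180.4] [290.  163.7]
pivot ends [290.3 205.7]
```

The corners match about 1.75 rad, which is the stop. Handing in.

```bash
python3 -c "
from bench import robot
print(robot.read_state()['contact_force']); print(robot.hand_in())"
```

```text
[ 0.07427975 -0.22249569 -0.72311429]
the job is handed in; nothing more can be done
None
```

The third lid from the left (c) covers the empty well. It now leans back against its stop, and the job is handed in at about 10 s on the robot's clock.

- **Finding it:** I pressed pads a and b up to about 35 N with no real travel, so both are packed. Pad c gave way at about 3 N. I did not press d.
- **Opening it:** I pressed c to roughly 50° inside the well, then pushed its raised edge over from the robot side. The finger stalled at about 15 N, which is the stop. I then withdrew clear.
- **Last checks:**
  - **Lid angle:** the corners of c in the side view match about 1.75 rad, to within roughly 2 pixels.
  - **Other lids:** a, b and d look shut.
  - **Loose things:** the socket, bush and can looked unmoved in the last picture. The tape roll was only partly in that view. I did not look again at the wrench or cup, or check the screwdriver closely, but the arm worked only over the chest.
  - **Contact:** the force on the tool was near zero at hand-in.
- **Disagreement:** while I pushed c over, the wrist force mostly read near zero between steps, not the 2–8 N expected. I relied on the pictures and the final stall instead.

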